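# Put the filled pearl jars away in the stock tray

### The job

Put the four filled pearl jars that stand about on the table away in the white stock tray: each one upright in the empty front cell of the bin that already holds a jar of its own kind at the back. Keep the jars upright on the way, and leave the two empty jars standing where they are.

Things in the scene. Friction and masses are not known exactly. Their poses are not given: they have to be found in the camera images.
- jar_wide: Filled wide round jar, 60 mm across, 34 mm high, clear sides and a 10 mm high aluminium screw lid (as wide as the jar) with a clear window, dark pearls filling it to the lid. It stands upright and loose on the table. Origin: centre of its underside, z up the jar. Closed, rigid, 30 to 180 g.
- jar_small: Filled small round jar, 34 mm across, 34 mm high, clear sides and a 10 mm high aluminium screw lid (as wide as the jar) with a clear window, dark pearls filling it to the lid. It stands upright and loose on the table. Origin: centre of its underside, z up the jar. Closed, rigid, 30 to 180 g.
- jar_tall: Filled tall round jar, 46 mm across, 68 mm high, clear sides and a 10 mm high aluminium screw lid (as wide as the jar) with a clear window, dark pearls filling it to the lid. It stands upright and loose on the table. Origin: centre of its underside, z up the jar. Closed, rigid, 30 to 180 g.
- jar_square: Filled square jar, 46 x 46 mm, 40 mm high, clear sides and a 10 mm high aluminium screw lid (as wide as the jar) with a clear window, dark pearls filling it to the lid. It stands upright and loose on the table. Origin: centre of its underside, z up the jar; its x and y axes are square to its flat sides. Closed, rigid, 30 to 180 g.
- bin_wide: Light grey bin, fixed in the white tray, wide round jar (filled, loose) in its rear cell. Origin: centre of its empty front cell, on top of its floor; +x to the rear cell, whose jar centre is at x 75 mm; z up. Front cell 80 x 80 mm inside. Bin floor 7 mm above the table, walls and tray rim 15 mm above bin floor. Bin 85 wide, 154 long; four lie side by side 87 mm apart, same yaw, any order.
- bin_small: Light grey bin, fixed in the white tray, small round jar (filled, loose) in its rear cell. Origin: centre of its empty front cell, on top of its floor; +x to the rear cell, whose jar centre is at x 75 mm; z up. Front cell 80 x 80 mm inside. Bin floor 7 mm above the table, walls and tray rim 15 mm above bin floor. Bin 85 wide, 154 long; four lie side by side 87 mm apart, same yaw, any order.
- bin_tall: Light grey bin, fixed in the white tray, tall round jar (filled, loose) in its rear cell. Origin: centre of its empty front cell, on top of its floor; +x to the rear cell, whose jar centre is at x 75 mm; z up. Front cell 80 x 80 mm inside. Bin floor 7 mm above the table, walls and tray rim 15 mm above bin floor. Bin 85 wide, 154 long; four lie side by side 87 mm apart, same yaw, any order.
- bin_square: Light grey bin, fixed in the white tray, square jar (filled, loose) in its rear cell. Origin: centre of its empty front cell, on top of its floor; +x to the rear cell, whose jar centre is at x 75 mm; z up. Front cell 80 x 80 mm inside. Bin floor 7 mm above the table, walls and tray rim 15 mm above bin floor. Bin 85 wide, 154 long; four lie side by side 87 mm apart, same yaw, any order.
- empty_wide: Look-alike: empty wide round jar, same jar as the filled one (60 mm across, 34 mm high, clear sides and a 10 mm high aluminium screw lid (as wide as the jar) with a clear window) but with no pearls: only its clear body and white bottom disc are seen. Loose on the table. Origin: centre of its underside, z up.
- empty_square: Look-alike: empty square jar, same jar as the filled one (46 x 46 mm, 40 mm high, clear sides and a 10 mm high aluminium screw lid (as wide as the jar) with a clear window) but with no pearls. Loose on the table. Origin: centre of its underside, z up; x and y axes square to its flat sides.

How it is judged:
At the end, for the whole second after the job is handed in: Each filled jar stands in the front cell of the bin of its own kind, flat on the bin's floor (within 5 mm of it, tilted less than 6 degrees, its centre within 25 mm of the cell's centre in x and y), released and at rest; both empty jars stand upright within 20 mm of where they were (x of jar_wide in the frame of bin_wide between -0.025 and 0.025 m and y of jar_wide in the frame of bin_wide between -0.025 and 0.025 m and z of jar_wide in the frame of bin_wide between -0.005 and 0.005 m and angle between each of jar_wide, jar_small, jar_tall, jar_square, empty_wide, empty_square's own z axis and vertical below 0.1 rad and linear speed of each of jar_wide, jar_small, jar_tall, jar_square below 0.02 m/s and angular speed of each of jar_wide, jar_small, jar_tall, jar_square below 0.2 rad/s and x of jar_small in the frame of bin_small between -0.025 and 0.025 m and y of jar_small in the frame of bin_small between -0.025 and 0.025 m and z of jar_small in the frame of bin_small between -0.005 and 0.005 m and x of jar_tall in the frame of bin_tall between -0.025 and 0.025 m and y of jar_tall in the frame of bin_tall between -0.025 and 0.025 m and z of jar_tall in the frame of bin_tall between -0.005 and 0.005 m and x of jar_square in the frame of bin_square between -0.025 and 0.025 m and y of jar_square in the frame of bin_square between -0.025 and 0.025 m and z of jar_square in the frame of bin_square between -0.005 and 0.005 m and distance of each of empty_wide, empty_square from where it was at the start of the episode below 0.02 m); the robot touches nothing.
It fails at once if an empty jar is pushed more than 20 mm, lifted or knocked over (distance of any of empty_wide, empty_square from where it was at the start of the episode above 0.02 m or angle between any of empty_wide, empty_square's own z axis and vertical above 0.3 rad).
It fails at once if a filled jar is tipped more than 35 degrees (angle between any of jar_wide, jar_small, jar_tall, jar_square's own z axis and vertical above 0.61 rad).
It also fails if it takes over 99 s, if anything falls off the work surface, if the arm or the gripper's body presses on something with over 40 N, if the wrist force passes 120 N, or if a joint passes its speed limit or range.

### The arm

A 6-joint arm with a two-finger parallel gripper is mounted at the origin on the work surface. World frame = base frame: x ahead of the robot, y to its left, z up, the work surface at z = 0. Lengths are in m, angles in rad, forces in N, time in s.
With the tool pointing down it reaches from about 0.225 to 0.875 m from the base axis. Payload 3.4 kg.
Tool frame: the origin (TCP) lies midway between the tips of the shut fingers; the grasp point (between the pads) lies 19 mm behind it; x points along the fingers, z is the direction in which the jaws open and shut, and the axes are right-handed (so a half turn about x gives the same grasp; the last joint's range is limited). The gripper opens to 85 mm and grips with 20 to 120 N. Pads are 22 mm wide; open, the fingers measure 114 mm over their backs; the gripper's body (76 mm by 85 mm) begins 54 mm behind the grasp point. The pads swing forward as they close: fully open they stand 13 mm farther back than shut.
Start: joints at [-1.272, 0.276, 1.505, -0, 1.361, -0.121], TCP at [0.234, -0.525, 0.231] pointing down, gripper open.
Joint ranges: [-2.89, 2.89], [-0.75, 2.08], [0.22, 2.7], [-1.18, 4.32], [0.11, 2.71], [-2.7, 2.7]. Speed limits (rad/s): [2.57, 2.57, 3.14, 3.14, 3.14, 3.14].

### API

Orientations are given as a unit quaternion [w, x, y, z].
In Python, from rig import manip, eyes gives the robot as it stands. The module is installed in compiled form; this text tells all that it offers.
- The arm moves only by the shell command python3 -m crank 'ROWS' [FORCE]. ROWS is JSON, a list of rows, each a list of 7 numbers: the shift along the tool's x, y, z in cm, then the turn, a rotation vector about the tool's x, y, z in degrees, then the finger opening in cm, from 0 to 8.54. A call has 1 to 5 rows; each row is the pose to reach, as a shift and turn from the pose commanded when the call began, along the tool's axes at that moment; what a row does not reach only later rows make up. A row lasts 1/8 s, in which the tool goes at most 62.5 mm and 10.7 degrees, less where a joint would pass 70% of its speed; a pose out of reach is approached as far as the arm can. A call with a gripper value outside its range is refused whole. The fingers move at their own pace and stop on an object; FORCE is the grip in N (left out, the last holds). Time passes only in rows, so rows that repeat a pose let the fingers close. It gives the time, the measured TCP pose, the force and the opening at its end, in the units of the state.
- manip.get_state(): the state, without advancing time (a new reading comes with each control period).
- eyes.get_image(name): name is "side" or "top" or "wrist"; returns a dict with "color" (384x512x3 uint8, blue, green, red), "z_map" (384x512 float32, m along the optical axis (not along the pixel's ray), 0 where there is no reading), "vertical_fov" (degrees; the focal length in pixels is half the picture's height over the tangent of half this angle, whatever the lens; pixels are square), "cx", "cy" (the principal point, pixels), "eye" and "attitude" of the camera in the world. Camera axes: x right, y up, looking along -z (the intrinsics and any distortion apply to the point x, -y, -z); pixel columns grow to the right and rows downward; lengths in m; the calibration is good to about 2 mm. The wrist camera is an equidistant fisheye: a pixel r from the principal point sees the ray r / f radians off the axis. A picture is of the moment at which its call begins.
- manip.sign_off(): hands the job in, once; it reports no verdict.
The state is a dict: "clock": time; "qpos": joint angles; "qd": joint speeds; "effort": joint torques, N m; "position": TCP position; "ee_rot": TCP orientation; "contact_force": force on the tool from outside, world axes, zero at the start; "moment": the same for the moment, N m; "width": finger opening in m.
Only numpy, scipy, OpenCV 4.12 (cv2) and the standard library are available. Lean on these libraries where they do the work, as an engineer would, in place of code of your own. Each camera call takes 0.05 s, during which the arm holds its last target.

## Working session

There is one attempt and no reset: what is moved stays moved. The work goes in short steps, Python scripts to look and compute and a shell command to move; the robot and the scene stay as the last step left them, time stands still between calls to the robot, and variables do not carry over. Pictures are saved under pics/ and viewed, and the job is handed in when it is done.

```bash
mkdir -p pics; ls; python3 - <<'E'
from rig import manip, eyes
import cv2
s=manip.get_state(); print(s)
for n in ["side","top","wrist"]:
    i=eyes.get_image(n); cv2.imwrite(f"pics/{n}0.png",i["color"])
    print(n,i["vertical_fov"],i["cx"],i["cy"],i["eye"],i["attitude"], i["z_map"].min(), i["z_map"].max())
E
```

```text
pics
{'clock': 0.0, 'qpos': array([-1.27202609e+00,  2.76584011e-01,  1.50615425e+00, -4.29919048e-06,
        1.36070721e+00, -1.20965361e-01]), 'qd': array([-3.84887474e-05,  1.11220927e-03, -1.06365214e-03,  6.58712327e-04,
       -7.27346748e-04,  5.48828009e-04]), 'effort': array([ 1.61846376e-03, -4.16763461e+01, -2.45810544e+01,  5.40726307e-05,
        1.08458090e-02, -7.10224413e-06]), 'position': array([ 0.2341742 , -0.5245598 ,  0.23043757]), 'ee_rot': array([ 0.592691  ,  0.38528261,  0.59369791, -0.38444439]), 'contact_force': array([ 0.1499335 , -0.42403311, -0.09920818]), 'moment': array([ 0.03363932, -0.08221317,  0.00659385]), 'width': 0.08568740151764964}
side 47.65490479606329 250.0065130852957 188.7713632466899 [-0.10221473  0.64497405  0.64666037] [-0.33739364 -0.17750616  0.43792996  0.81417102] 0.0 3.186695
top 43.82532369019051 241.60110176100073 202.71994202652112 [ 0.48578441 -0.01504015  1.14752502] [-0.7030873  -0.01649761  0.02114805  0.71059752] 0.0 1.97232
wrist 65.70646984690485 254.62687947784153 190.53249213728694 [ 0.30623793 -0.49416815  0.37385995] [ 0.82892234 -0.12944687  0.08528539 -0.5374548 ] 0.0 1.3492348
```

View pics/top0.png

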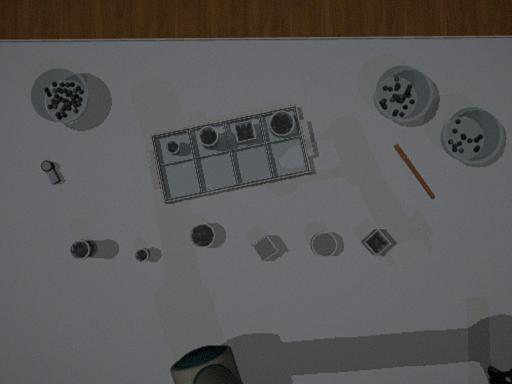

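View pics/side0.png

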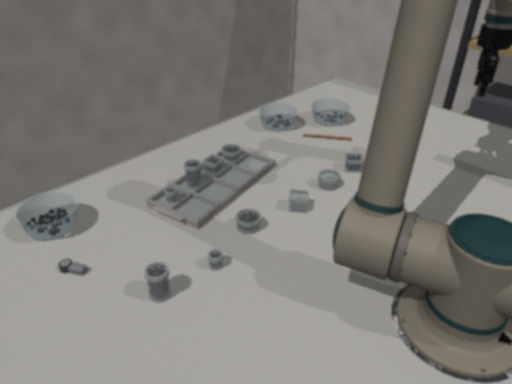

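View pics/wrist0.png

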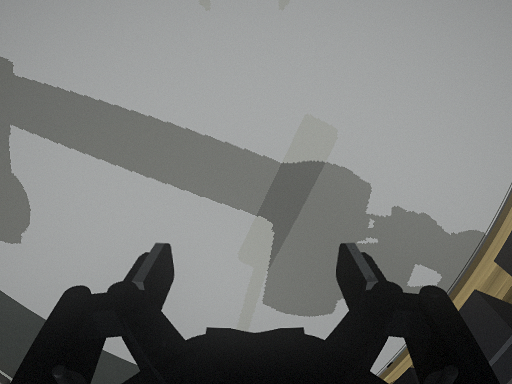

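```bash
cat > h.py <<'E'
import numpy as np, cv2
from scipy.spatial.transform import Rotation as R
from rig import manip, eyes
def rot(q): return R.from_quat([q[1],q[2],q[3],q[0]]).as_matrix()
def f_of(i): return i["color"].shape[0]/2/np.tan(np.radians(i["vertical_fov"])/2)
def ray(i,u,v,fish=False):
    f=f_of(i); x=(u-i["cx"])/f; y=(v-i["cy"])/f
    if fish:
        r=np.hypot(x,y); k=np.sin(r)/r if r>1e-9 else 1; d=np.array([x*k,-y*k,-np.cos(r)])
    else: d=np.array([x,-y,-1.])
    return rot(i["attitude"])@d
def onplane(i,u,v,z,fish=False):
    d=ray(i,u,v,fish); e=np.array(i["eye"]); return e+d*(z-e[2])/d[2]
def proj(i,p,fish=False):
    c=rot(i["attitude"]).T@(np.array(p)-np.array(i["eye"])); x,y,z=c[0],-c[1],-c[2]; f=f_of(i)
    if fish:
        rr=np.hypot(x,y); t=np.arctan2(rr,z); return i["cx"]+f*t*x/rr, i["cy"]+f*t*y/rr
    return i["cx"]+f*x/z, i["cy"]+f*y/z
def save(img,name,gamma=0.6,crop=None,scale=1):
    if crop: img=img[crop[1]:crop[3],crop[0]:crop[2]]
    o=(255*(img/255.)**gamma).astype(np.uint8)
    cv2.imwrite("pics/"+name,cv2.resize(o,None,fx=scale,fy=scale,interpolation=cv2.INTER_CUBIC))
E
python3 - <<'E'
from h import *
i=eyes.get_image("top")
save(i["color"],"t_tray.png",.6,(140,95,330,215),4)
save(i["color"],"t_jars.png",.6,(60,215,260,275),4)
save(i["color"],"t_jars2.png",.6,(240,215,410,275),4)
z=i["z_map"]
# world height map
H,W=z.shape;f=f_of(i)
u,v=np.meshgrid(np.arange(W),np.arange(H))
P=np.stack([(u-i["cx"])/f*z,-(v-i["cy"])/f*z,-z],-1)@rot(i["attitude"]).T+i["eye"]
h=P[...,2]
np.save("P.npy",P)
print(np.median(h[260:330,300:450]))
for c in [(82,249),(142,255),(203,235),(269,248),(325,244),(378,242),(173,148),(209,137),(246,132),(283,123)]:
    print(c,P[c[1],c[0]].round(3))
g=np.clip(h/0.1,0,1)*255
save(g[95:275,60:410].astype(np.uint8),"t_h.png",1,None,2)
E
```

```text
8.212973490517861e-05
(82, 249) [0.443 0.338 0.068]
(142, 255) [0.426 0.209 0.035]
(203, 235) [0.471 0.068 0.032]
(269, 248) [ 0.439 -0.085  0.04 ]
(325, 244) [ 0.447 -0.216  0.032]
(378, 242) [ 0.45  -0.338  0.04 ]
(173, 148) [0.675 0.136 0.039]
(209, 137) [0.693 0.05  0.075]
(246, 132) [ 0.709 -0.035  0.046]
(283, 123) [ 0.731 -0.122  0.042]
```

View pics/t_tray.png

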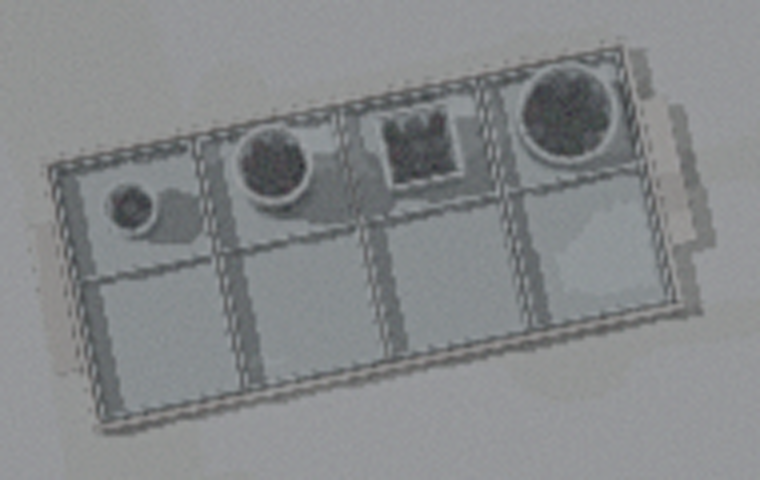

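View pics/t_jars.png

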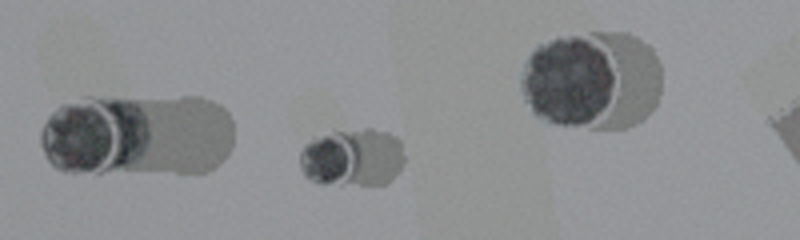

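View pics/t_jars2.png

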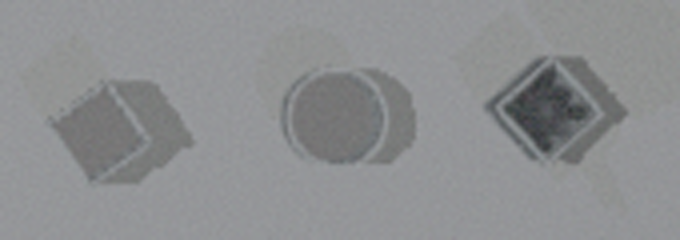

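View pics/t_h.png

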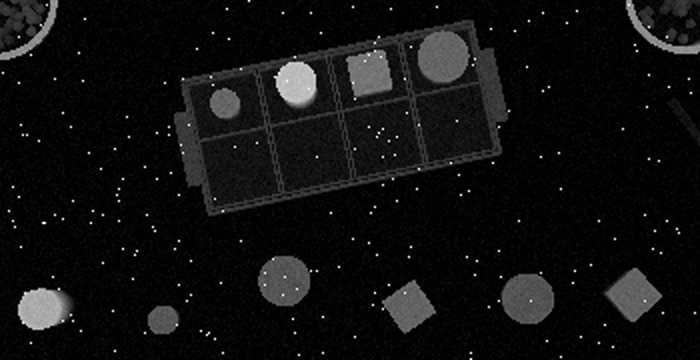

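The top view shows the bins left to right as small, tall, square and wide, with their front cells nearer the robot (lower in the picture). On the table, left to right, are tall (82,249), small (142,255), wide (203,235), empty square (266,248), empty wide (324,244) and filled square (378,242). The depth is clean, so I measure from the height map.

```bash
cat > meas.py <<'E'
from h import *
def cloud(name="top"):
    i=eyes.get_image(name); z=i["z_map"]; H,W=z.shape; f=f_of(i)
    u,v=np.meshgrid(np.arange(W),np.arange(H))
    P=np.stack([(u-i["cx"])/f*z,-(v-i["cy"])/f*z,-z],-1)@rot(i["attitude"]).T+i["eye"]
    P[z==0]=np.nan
    return i,P
def blobs(P,lo,hi,amin=60,xr=(0.3,0.85),yr=(-0.45,0.45)):
    h=P[...,2]; m=((h>lo)&(h<hi)&(P[...,0]>xr[0])&(P[...,0]<xr[1])&(P[...,1]>yr[0])&(P[...,1]<yr[1])).astype(np.uint8)
    m=cv2.medianBlur(m,3)
    n,l,st,ce=cv2.connectedComponentsWithStats(m)
    out=[]
    for k in range(1,n):
        if st[k,4]<amin: continue
        p=P[l==k]; xy=(p[:,:2]*1000).astype(np.float32)
        out.append((p,cv2.minAreaRect(xy),xy.mean(0),st[k]))
    return out
E
python3 - <<'E'
from meas import *
i,P=cloud()
for lo,hi in [(0.026,0.052),(0.06,0.085)]:
  for p,r,m,st in blobs(P,lo,hi):
    print("h%.3f"%np.median(p[:,2]),"rect c",np.round(r[0],1),"size",np.round(r[1],1),"ang %.1f"%r[2],"mean",m.round(1),st[4])
h=P[...,2]
b=blobs(P,0.015,0.028,300)
for p,r,m,st in b: print("tray",np.round(r[0],1),np.round(r[1],1),r[2],cv2.boxPoints(r).round(1).tolist())
E
```

```text
hnan rect c [ 839.  -439.6] size [30.5  3.1] ang 42.6 mean [nan nan] 84
h0.037 rect c [842.8 441.1] size [ 8.6 30.3] ang 42.3 mean [841.9 441.2] 83
hnan rect c [ 724.9 -117.9] size [49.9 50.1] ang 45.3 mean [nan nan] 522
hnan rect c [711.9 -30.5] size [46.7 45.3] ang 12.2 mean [nan nan] 401
hnan rect c [680.9 139. ] size [30.9 28.1] ang 45.0 mean [nan nan] 176
hnan rect c [470.8  71.7] size [59.  55.9] ang 89.5 mean [nan nan] 522
hnan rect c [ 450.2 -335.2] size [46.2 44.7] ang 40.4 mean [nan nan] 419
h0.033 rect c [ 446.8 -212.9] size [59.7 55.9] ang 89.4 mean [ 446.9 -212.7] 524
hnan rect c [439.4 -73.5] size [45.7 45.7] ang 34.4 mean [nan nan] 392
h0.034 rect c [427.3 211.9] size [32.4 30.1] ang 88.8 mean [427. 212.] 177
hnan rect c [698.5  56.1] size [36.1 45.6] ang 57.1 mean [nan nan] 333
hnan rect c [439.7 343.8] size [40.2 41.6] ang 47.2 mean [nan nan] 352
tray [786.7 396.8] [70.8 72.7] 65.41703796386719 [[738.9000244140625, 379.70001220703125], [805.0, 349.3999938964844], [834.5, 413.79998779296875], [768.4000244140625, 444.1000061035156]]
tray [6.457e+02 3.000e-01] [166.5 382.4] 17.814701080322266 [[508.0, 156.8000030517578], [625.0, -207.1999969482422], [783.5, -156.3000030517578], [666.5, 207.8000030517578]]
```

```bash
python3 - <<'E'
from meas import *
i,P=cloud()
for lo,hi in [(0.026,0.052),(0.06,0.085)]:
  for p,r,m,st in blobs(P,lo,hi,150):
    p=p[~np.isnan(p[:,0])]; xy=p[:,:2]*1000; a,b=np.percentile(xy,[1,99],axis=0)
    print("h%.3f"%np.median(p[:,2]),"mid",((a+b)/2).round(1),"ext",(b-a).round(1),"mean",xy.mean(0).round(1),len(p))
h=P[...,2]
m=(h>0.016)&(h<0.026)&(P[...,0]>0.5)&(P[...,0]<0.8)&(abs(P[...,1])<0.23)
xy=P[m][:,:2]*1000
best=None
for a in np.arange(0,20,0.25):
    t=np.radians(a); ex=np.array([np.cos(t),np.sin(t)]); ey=np.array([-ex[1],ex[0]])
    hx=np.histogram(xy@ex,np.arange(400,900,2))[0]; hy=np.histogram(xy@ey,np.arange(-400,400,2))[0]
    s=(hx.astype(float)**2).sum()+(hy.astype(float)**2).sum()
    if best is None or s>best[0]: best=(s,a,hx,hy)
s,a,hx,hy=best; print("yaw",a)
print([(400+2*k,int(n)) for k,n in enumerate(hx) if n>25]); print([(-400+2*k,int(n)) for k,n in enumerate(hy) if n>20])
E
```

```text
h0.040 mid [ 731.3 -117.1] ext [56.1 56.3] mean [ 731.3 -117.5] 518
h0.046 mid [711.7 -31.1] ext [47.6 48.6] mean [711.6 -30.7] 402
h0.040 mid [678.8 138.4] ext [32.7 32.7] mean [678.3 138.4] 176
h0.033 mid [470.9  70.5] ext [55.6 56.2] mean [471.  71.] 520
h0.038 mid [ 450.3 -334.7] ext [55.5 57.3] mean [ 450.2 -334.7] 417
h0.033 mid [ 446.9 -212.6] ext [55.6 56.7] mean [ 447.  -212.7] 523
h0.039 mid [440.4 -73.2] ext [53. 55.] mean [439.6 -73.5] 389
h0.033 mid [427.2 212.3] ext [30.2 31.9] mean [427.2 212.1] 176
h0.074 mid [696.2  53.1] ext [43.6 42.8] mean [696.1  52.9] 332
h0.067 mid [442. 344.] ext [42.5 44.2] mean [442.6 343.4] 350
yaw 11.5
[(568, 95), (570, 128), (572, 50), (574, 87), (576, 91), (614, 26), (656, 90), (658, 123), (660, 29), (664, 26), (670, 32), (672, 32), (678, 28), (724, 47), (726, 124), (728, 40), (730, 151), (732, 116), (734, 41)]
[(-324, 22), (-322, 28), (-320, 31), (-318, 33), (-316, 33), (-314, 27), (-312, 33), (-310, 29), (-308, 48), (-306, 61), (-304, 39), (-302, 53), (-300, 33), (-220, 42), (-218, 39), (-216, 32), (-214, 52), (-134, 21), (-132, 55), (-128, 53), (-46, 58), (-42, 44), (-40, 38), (40, 47), (42, 48), (44, 40), (46, 59), (48, 45), (50, 30), (52, 27), (54, 32), (56, 28), (58, 32), (60, 33), (62, 29)]
```

```bash
cat > go.py <<'E'
# usage: python3 go.py x y z jawyaw(deg, world direction of jaw axis mod 180)  -> shift/turn in tool axes
import sys
from h import *
s=manip.get_state(); M=rot(s["ee_rot"]); p=s["position"]
x,y,z,a=[float(v) for v in sys.argv[1:5]]
zz=M[:,2]; cur=np.degrees(np.arctan2(zz[1],zz[0])); d=(a-cur+90)%180-90
t=np.radians(cur+d); X=np.array([0,0,-1.]); Z=np.array([np.cos(t),np.sin(t),0]); T=np.stack([X,np.cross(Z,X),Z],1)
rv=R.from_matrix(M.T@T).as_rotvec(degrees=True)
print("clock %.2f tcp %s jaw %.1f tilt %.2f w %.4f j %s"%(s["clock"],p.round(4),cur,np.degrees(np.arccos(-M[2,0])),s["width"],s["qpos"].round(2)))
print("F",s["contact_force"].round(2))
print("shift cm",((M.T@(np.array([x,y,z])-p))*100).round(2),"turn",rv.round(1))
print("tool axes y",M[:,1].round(2),"z",M[:,2].round(2))
E
python3 go.py 0.45 -0.335 0.15 40
python3 - <<'E'
from meas import *
P=np.load("P.npy")
for lo,hi,c in [(0.03,0.052,(.450,-.335)),(0.03,.052,(.44,-.0735))]:
    h=P[...,2]; m=(h>lo)&(h<hi)&(np.hypot(P[...,0]-c[0],P[...,1]-c[1])<.05)
    xy=(P[m][:,:2]*1000).astype(np.float32); print(len(xy),cv2.minAreaRect(xy))
    best=min((max(np.ptp(np.percentile(xy@e,[2,98])),np.ptp(np.percentile(xy@e2,[2,98]))),a) for a in range(90) for e,e2 in [(np.array([np.cos(np.radians(a)),np.sin(np.radians(a))]),np.array([-np.sin(np.radians(a)),np.cos(np.radians(a))]))]); print(best)
E
```

```text
clock 0.30 tcp [ 0.2343 -0.5249  0.231 ] jaw -66.0 tilt 0.03 w 0.0852 j [-1.27  0.28  1.51 -0.    1.36 -0.12]
F [ 0.37 -1.25 -0.47]
shift cm [ 8.11 27.44 -8.55] turn [74. -0.  0.]
tool axes y [0.91 0.41 0.  ] z [ 0.41 -0.91 -0.  ]
417 ((449.70001220703125, -335.05059814453125), (47.14710235595703, 47.07796096801758), 41.38182830810547)
(np.float64(45.09482207727899), 43)
397 ((439.4508056640625, -73.41209411621094), (45.6163330078125, 45.945762634277344), 33.97262191772461)
(np.float64(44.01868412165231), 31)
```

```bash
python3 go.py 0.4500 -0.335 0.12 -48.5
```

```text
clock 0.30 tcp [ 0.2343 -0.5249  0.231 ] jaw -66.0 tilt 0.03 w 0.0852 j [-1.27  0.28  1.51 -0.    1.36 -0.12]
F [ 0.37 -1.25 -0.47]
shift cm [11.11 27.44 -8.55] turn [-17.5  -0.   -0. ]
tool axes y [0.91 0.41 0.  ] z [ 0.41 -0.91 -0.  ]
```

```bash
python3 -m crank '[[2,6,-2,-6,0,0,8.5],[4,12,-4,-12,0,0,8.5],[7,18,-6,-17.5,0,0,8.5],[9,24,-7.5,-17.5,0,0,8.5],[11.1,27.4,-8.55,-17.5,0,0,8.5]]' 40; python3 -m crank '[[0,0,0,0,0,0,8.5],[0,0,0,0,0,0,8.5]]';python3 go.py 0.4500 -0.335 0.014 -48.5; python3 - <<'E'
from h import *
i=eyes.get_image("wrist"); save(i["color"],"w1.png",.6)
E
```

```text
clock: 0.92
position: [0.4516, -0.3343, 0.1202]
ee_rot: [0.646, 0.29, 0.644, -0.29]
contact_force: [0.3, 0.1, -0.4]
width: 0.0849
clock: 1.18
position: [0.4497, -0.3356, 0.1204]
ee_rot: [0.645, 0.29, 0.645, -0.29]
contact_force: [0.5, -0.8, 1.2]
width: 0.085
clock 1.18 tcp [ 0.4497 -0.3356  0.1204] jaw -48.4 tilt 0.04 w 0.0850 j [-0.76  0.34  1.7  -0.    1.1   0.08]
F [ 0.46 -0.8   1.17]
shift cm [10.64  0.07 -0.03] turn [0.1 0.  0. ]
tool axes y [ 0.75  0.66 -0.  ] z [ 0.66 -0.75  0.  ]
```

View pics/w1.png

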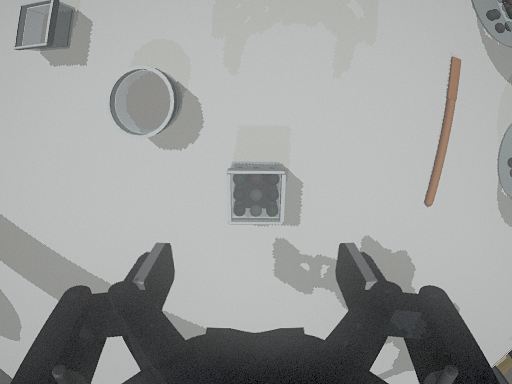

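The wrist view shows the filled square jar at about (257,196), square to the jaws and midway between the fingers. I descend and grip.

```bash
python3 -m crank '[[3,0,0,0,0,0,8.5],[6,0,0,0,0,0,8.5],[8.5,0,0,0,0,0,8.5],[10,0,0,0,0,0,8.5],[10.6,0,0,0,0,0,8.5]]' 40; python3 -m crank '[[0,0,0,0,0,0,8.5],[0,0,0,0,0,0,4],[0,0,0,0,0,0,4],[0,0,0,0,0,0,4],[0,0,0,0,0,0,4]]' 40;  python3 -m crank '[[0,0,0,0,0,0,4],[0,0,0,0,0,0,4]]' 40; python3 go.py 0.6393 -0.0475 0.12 -78.5;python3 - <<'E'
from h import *
i=eyes.get_image("wrist"); save(i["color"],"w2.png",.6)
E
```

```text
clock: 1.85
position: [0.4492, -0.3362, 0.0141]
ee_rot: [0.645, 0.291, 0.645, -0.291]
contact_force: [-0.6, 0.0, -0.1]
width: 0.0849
clock: 2.48
position: [0.4503, -0.3358, 0.0152]
ee_rot: [0.645, 0.29, 0.644, -0.29]
contact_force: [0.2, 0.5, 6.4]
width: 0.0457
clock: 2.72
position: [0.4503, -0.3358, 0.0152]
ee_rot: [0.645, 0.29, 0.644, -0.29]
contact_force: [-0.0, -0.6, 6.5]
width: 0.0454
clock 2.73 tcp [ 0.4503 -0.3358  0.0152] jaw -48.4 tilt 0.10 w 0.0454 j [-0.76  0.46  1.83 -0.    0.85  0.08]
F [-0.03 -0.55  6.49]
shift cm [-10.49  33.27  -9.01] turn [30.1  0.1 -0. ]
tool axes y [0.75 0.66 0.  ] z [ 0.66 -0.75  0.  ]
```

View pics/w2.png

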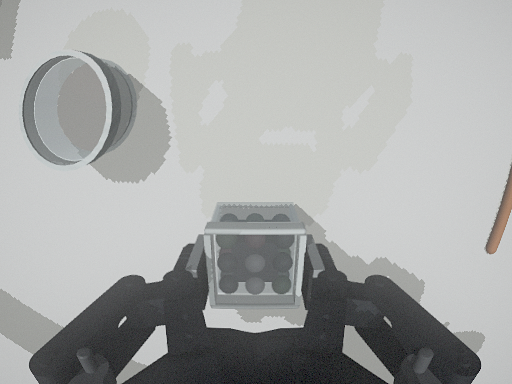

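```bash
python3 -m crank '[[-1,0,0,0,0,0,4],[-3,0,0,0,0,0,4],[-6,0,0,0,0,0,4],[-9,0,0,0,0,0,4],[-10.5,0,0,0,0,0,4]]' 40; python3 go.py 0.6393 -0.0475 0.12 -78.5;python3 - <<'E'
from h import *
i=eyes.get_image("wrist"); save(i["color"],"w3.png",.6)
E
```

```text
clock: 3.4
position: [0.4501, -0.3357, 0.121]
ee_rot: [0.646, 0.29, 0.644, -0.29]
contact_force: [0.7, 0.3, -0.8]
width: 0.0451
clock 3.40 tcp [ 0.4501 -0.3357  0.121 ] jaw -48.4 tilt 0.12 w 0.0451 j [-0.76  0.34  1.7  -0.    1.1   0.08]
F [ 0.7   0.29 -0.75]
shift cm [ 0.08 33.28 -9.01] turn [30.1  0.1 -0. ]
tool axes y [0.75 0.66 0.  ] z [ 0.66 -0.75  0.  ]
```

View pics/w3.png

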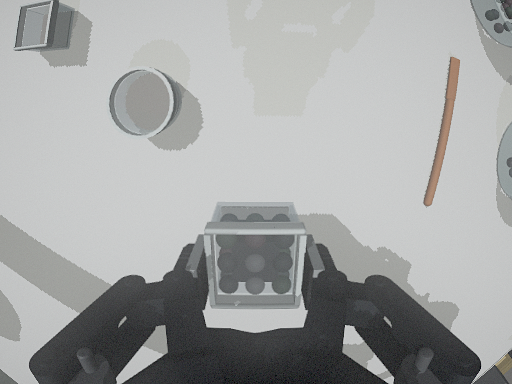

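The jar at (255,255) sits upright between the pads and has not slipped. Next I carry it to its bin.

```bash
python3 -m crank '[[0,3,-1,6,0,0,4],[0,8,-2.5,12,0,0,4],[0,13,-4,20,0,0,4],[0,18,-5.5,26,0,0,4],[0,23,-7,30.1,0,0,4]]' 40; python3 go.py 0.6393 -0.0475 0.12 -78.5
```

```text
clock: 4.08
position: [0.5754, -0.1287, 0.1181]
ee_rot: [0.546, 0.448, 0.547, -0.449]
contact_force: [-0.1, 0.5, -1.7]
width: 0.0453
clock 4.08 tcp [ 0.5754 -0.1287  0.1181] jaw -78.7 tilt 0.11 w 0.0453 j [-0.34  0.38  1.64 -0.    1.12  1.04]
F [-0.12  0.47 -1.72]
shift cm [-0.2   7.85 -6.72] turn [-0.2 -0.   0.1]
tool axes y [ 0.98  0.2  -0.  ] z [ 0.2  -0.98 -0.  ]
```

```bash
python3 -m crank '[[0,2,-2,0,0,0,4],[0,5,-4.3,0,0,0,4],[-0.1,7,-6,0,0,0,4],[-0.1,7.8,-6.7,0,0,0,4],[-0.1,7.8,-6.7,0,0,0,4]]' 40; python3 go.py 0.6393 -0.0475 0.022 -78.5;python3 - <<'E'
from h import *
i=eyes.get_image("wrist"); save(i["color"],"w4.png",.6)
E
```

```text
clock: 4.7
position: [0.638, -0.0491, 0.1194]
ee_rot: [0.547, 0.447, 0.548, -0.448]
contact_force: [0.4, -0.3, -1.0]
width: 0.0454
clock 4.70 tcp [ 0.638  -0.0491  0.1194] jaw -78.5 tilt 0.11 w 0.0454 j [-0.19  0.45  1.52 -0.    1.17  1.19]
F [ 0.4  -0.31 -0.99]
shift cm [ 9.74  0.17 -0.13] turn [ 0.  -0.   0.1]
tool axes y [ 0.98  0.2  -0.  ] z [ 0.2  -0.98 -0.  ]
```

View pics/w4.png

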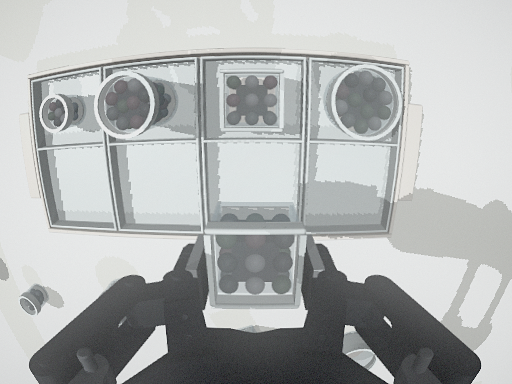

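The square bin's front cell, columns 205–303, is centred on the held jar. I lower it in two stages.

```bash
python3 -m crank '[[2,0.1,-0.1,0,0,0,4],[4,0.1,-0.1,0,0,0,4],[6,0.1,-0.1,0,0,0,4],[8,0.1,-0.1,0,0,0,4],[8.5,0.1,-0.1,0,0,0,4]]' 40; python3 go.py 0.6393 -0.0475 0.022 -78.5; python3 -m crank '[[0.6,0,0,0,0,0,4],[0.9,0,0,0,0,0,4],[1.2,0,0,0,0,0,4],[1.2,0,0,0,0,0,4]]'; python3 go.py 0.6393 -0.0475 0.022 -78.5;
```

```text
clock: 5.38
position: [0.6374, -0.0491, 0.0339]
ee_rot: [0.546, 0.447, 0.548, -0.449]
contact_force: [-0.1, -0.2, -0.9]
width: 0.0451
clock 5.38 tcp [ 0.6374 -0.0491  0.0339] jaw -78.6 tilt 0.21 w 0.0451 j [-0.19  0.53  1.62 -0.    0.99  1.19]
F [-0.12 -0.17 -0.92]
shift cm [ 1.19  0.22 -0.12] turn [-0.1 -0.   0.2]
tool axes y [ 0.98  0.2  -0.  ] z [ 0.2  -0.98 -0.  ]
clock: 5.88
position: [0.6394, -0.048, 0.0234]
ee_rot: [0.548, 0.448, 0.547, -0.448]
contact_force: [-0.4, 0.9, -1.1]
width: 0.0452
clock 5.88 tcp [ 0.6394 -0.048   0.0234] jaw -78.5 tilt 0.01 w 0.0452 j [-0.18  0.54  1.63 -0.    0.97  1.19]
F [-0.36  0.92 -1.09]
shift cm [ 0.14  0.   -0.05] turn [-0.  0. -0.]
tool axes y [0.98 0.2  0.  ] z [ 0.2  -0.98  0.  ]
```

```bash
python3 -m crank '[[0.1,0,0,0,0,0,4],[0.2,0,0,0,0,0,4],[0.2,0,0,0,0,0,4]]';  python3 -m crank '[[0,0,0,0,0,0,5.2],[0,0,0,0,0,0,6],[0,0,0,0,0,0,6.6],[0,0,0,0,0,0,6.6]]'; python3 -m crank '[[-1,0,0,0,0,0,6.6],[-3,0,0,0,0,0,6.6],[-6,0,0,0,0,0,6.6],[-9,0,0,0,0,0,6.6],[-11,0,0,0,0,0,7.8]]'; python3 go.py 0.471 0.071 0.12 -78.5;python3 - <<'E'
from h import *
i=eyes.get_image("wrist"); save(i["color"],"w5.png",.6)
E
```

```text
clock: 6.25
position: [0.6396, -0.0481, 0.0222]
ee_rot: [0.548, 0.448, 0.547, -0.447]
contact_force: [-1.1, 0.1, 5.3]
width: 0.0452
clock: 6.75
position: [0.6393, -0.0481, 0.0211]
ee_rot: [0.547, 0.448, 0.547, -0.448]
contact_force: [-0.2, 1.1, -0.8]
width: 0.0659
clock: 7.38
position: [0.6401, -0.0482, 0.1338]
ee_rot: [0.548, 0.448, 0.546, -0.447]
contact_force: [1.0, 0.5, -0.4]
width: 0.0779
clock 7.38 tcp [ 0.6401 -0.0482  0.1338] jaw -78.5 tilt 0.17 w 0.0779 j [-0.18  0.44  1.5  -0.    1.2   1.19]
F [ 1.    0.5  -0.43]
shift cm [  1.33 -14.21 -15.04] turn [-0.   0.1 -0.2]
tool axes y [0.98 0.2  0.  ] z [ 0.2  -0.98  0.  ]
```

View pics/w5.png

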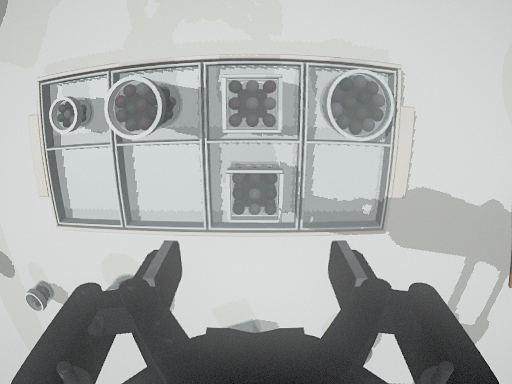

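The square jar (255,195) stands upright in its front cell. Next is the wide jar.

```bash
python3 -m crank '[[0,-3,-3,0,0,0,8.5],[0,-7,-7,0,0,0,8.5],[0,-11,-11,0,0,0,8.5],[0,-13.5,-14,0,0,0,8.5],[1.3,-14.2,-15.05,0,0,0,8.5]]' 40; python3 -m crank '[[0,0,0,0,0,0,8.5],[0,0,0,0,0,0,8.5]]';python3 go.py 0.471 0.071 0.011 -78.5; python3 - <<'E'
from h import *
i=eyes.get_image("wrist"); save(i["color"],"w6.png",.6)
E
```

```text
clock: 8.05
position: [0.469, 0.0723, 0.1189]
ee_rot: [0.548, 0.448, 0.547, -0.447]
contact_force: [0.2, 0.1, -0.6]
width: 0.0853
clock: 8.3
position: [0.472, 0.0706, 0.1182]
ee_rot: [0.548, 0.448, 0.547, -0.448]
contact_force: [-0.0, -0.9, 0.5]
width: 0.0853
clock 8.30 tcp [0.472  0.0706 0.1182] jaw -78.6 tilt 0.08 w 0.0853 j [ 0.    0.23  1.88 -0.    1.03  1.37]
F [-0.05 -0.9   0.52]
shift cm [10.72 -0.1  -0.07] turn [-0.1  0.  -0.1]
tool axes y [0.98 0.2  0.  ] z [ 0.2  -0.98  0.  ]
```

View pics/w6.png

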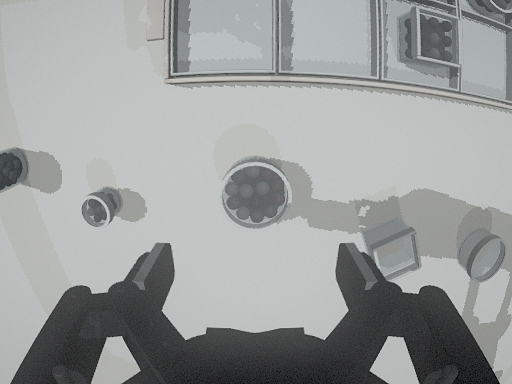

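```bash
python3 -m crank '[[3,0,0,0,0,0,8.5],[6,-0.1,0,0,0,0,8.5],[8.5,-0.1,0,0,0,0,8.5],[9.8,-0.1,-0.1,0,0,0,8.5],[10.4,-0.1,-0.1,0,0,0,8.5]]' 40; python3 -m crank '[[0,0,0,0,0,0,8.5],[0,0,0,0,0,0,5.4],[0,0,0,0,0,0,5.4],[0,0,0,0,0,0,5.4],[0,0,0,0,0,0,5.4]]' 40;   python3 go.py 0.471 0.071 0.12 -78.5;python3 - <<'E'
from h import *
i=eyes.get_image("wrist"); save(i["color"],"w7.png",.6)
E
```

```text
clock: 8.98
position: [0.4697, 0.0717, 0.0137]
ee_rot: [0.547, 0.448, 0.547, -0.448]
contact_force: [-0.4, 0.8, -0.3]
width: 0.0851
clock: 9.6
position: [0.4699, 0.0719, 0.0154]
ee_rot: [0.548, 0.448, 0.547, -0.447]
contact_force: [-0.7, -0.7, 4.9]
width: 0.0584
clock 9.60 tcp [0.4699 0.0719 0.0154] jaw -78.5 tilt 0.13 w 0.0584 j [ 0.01  0.36  2.02 -0.    0.76  1.38]
F [-0.72 -0.72  4.91]
shift cm [-10.46   0.11   0.12] turn [-0.   0.  -0.1]
tool axes y [0.98 0.2  0.  ] z [ 0.2  -0.98  0.  ]
```

View pics/w7.png

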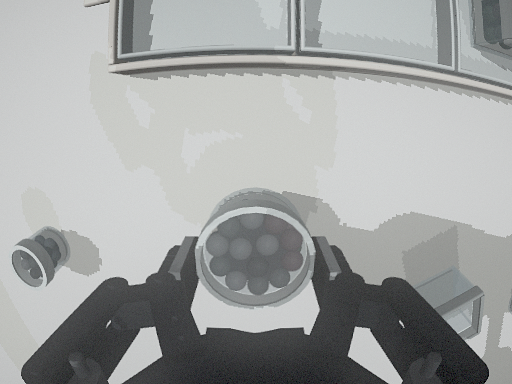

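```bash
python3 -m crank '[[-1,0,0,0,0,0,5.4],[-3,0,0,0,0,0,5.4],[-6,0,0,0,0,0,5.4],[-9,0,0,0,0,0,5.4],[-11,0,0,0,0,0,5.4]]' 40; python3 go.py 0.6565 -0.1322 0.125 -78.5;python3 - <<'E'
from h import *
i=eyes.get_image("wrist"); save(i["color"],"w8.png",.6)
i=eyes.get_image("side"); save(i["color"],"s8.png",.6,(140,120,340,280),4)
E
```

```text
clock: 10.28
position: [0.4695, 0.0721, 0.1263]
ee_rot: [0.548, 0.448, 0.547, -0.447]
contact_force: [-0.2, 0.8, -0.6]
width: 0.0582
clock 10.28 tcp [0.4695 0.0721 0.1263] jaw -78.5 tilt 0.13 w 0.0582 j [0.01 0.21 1.88 0.   1.05 1.38]
F [-0.16  0.82 -0.56]
shift cm [ 0.17 14.27 23.74] turn [-0.   0.  -0.1]
tool axes y [0.98 0.2  0.  ] z [ 0.2  -0.98  0.  ]
```

View pics/w8.png

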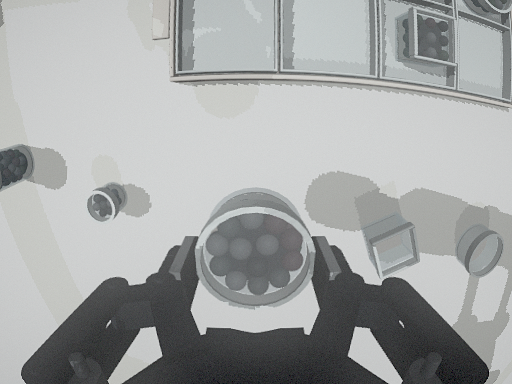

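View pics/s8.png

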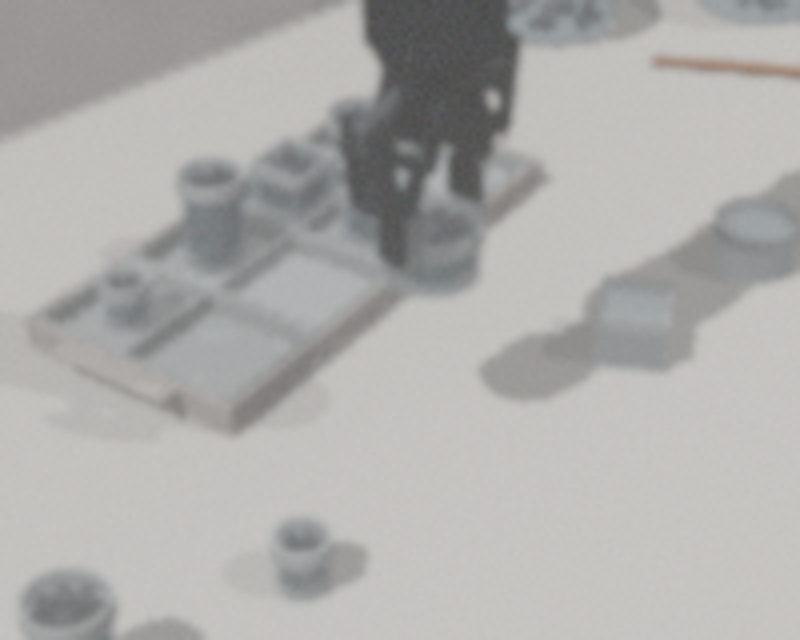

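```bash
python3 - <<'E'
from h import *
i=eyes.get_image("side"); s=manip.get_state(); M=rot(s["ee_rot"]); p=s["position"]; print(p)
for k in (-.032,-.044):
  for w in (-.011,.011):
    for dz in (0,.005,.01,.015):
      q=p+M[:,2]*k+M[:,1]*w+[0,0,dz]; u,v=proj(i,q); print(k,w,dz,((u-140)*4),((v-120)*4))
E
```

```text
[0.4697465  0.07207939 0.12545034]
-0.032 -0.011 0 414.6097491232439 282.9149955156157
-0.032 -0.011 0.005 414.59465028130205 275.17307237776345
-0.032 -0.011 0.01 414.5794615769689 267.385072346783
-0.032 -0.011 0.015 414.5641822056115 259.5505828475094
-0.032 0.011 0 381.0794581449244 270.23451114675026
-0.032 0.011 0.005 380.9660883926797 262.5372961306722
-0.032 0.011 0.01 380.85205106979413 254.79475654909356
-0.032 0.011 0.015 380.7373402624346 247.00649088358443
-0.044 -0.011 0 402.0006463634119 293.33525904555063
-0.044 -0.011 0.005 401.9476612624551 285.5544453744726
-0.044 -0.011 0.01 401.8943579515552 277.7269028639432
-0.044 -0.011 0.015 401.8407335554923 269.85220929055504
-0.044 0.011 0 368.3051755515738 280.4306037302342
-0.044 0.011 0.005 368.15295470000365 272.69464989812593
-0.044 0.011 0.01 367.9998294538111 264.912734195668
-0.044 0.011 0.015 367.8457917290184 257.0844457903147
```

The tips are about 8 mm behind the TCP here, so they should clear the walls. I carry the wide jar over.

```bash
python3 -m crank '[[0,2,4,0,0,0,5.4],[0,5,9,0,0,0,5.4],[0,8,14,0,0,0,5.4],[0,11,19,0,0,0,5.4],[0,13.5,22.5,0,0,0,5.4]]' 40; python3 -m crank '[[0,0.6,1,0,0,0,5.4],[0,0.6,1,0,0,0,5.4],[0,0.6,1,0,0,0,5.4]]'; python3 go.py 0.6565 -0.1322 0.0215 -78.5;python3 - <<'E'
from h import *
i=eyes.get_image("wrist"); save(i["color"],"w9.png",.6)
E
```

```text
clock: 11.05
position: [0.6467, -0.1237, 0.1224]
ee_rot: [0.546, 0.448, 0.548, -0.448]
contact_force: [0.7, 0.6, -1.2]
width: 0.0584
clock: 11.42
position: [0.6524, -0.1289, 0.1237]
ee_rot: [0.547, 0.447, 0.548, -0.448]
contact_force: [-0.4, -0.0, -0.9]
width: 0.0587
clock 11.43 tcp [ 0.6524 -0.1289  0.1237] jaw -78.5 tilt 0.15 w 0.0587 j [-0.3   0.48  1.46  0.    1.21  1.07]
F [-0.41 -0.   -0.91]
shift cm [10.22  0.36  0.42] turn [-0.  -0.1  0.1]
tool axes y [ 0.98  0.2  -0.  ] z [ 0.2  -0.98 -0.  ]
```

View pics/w9.png

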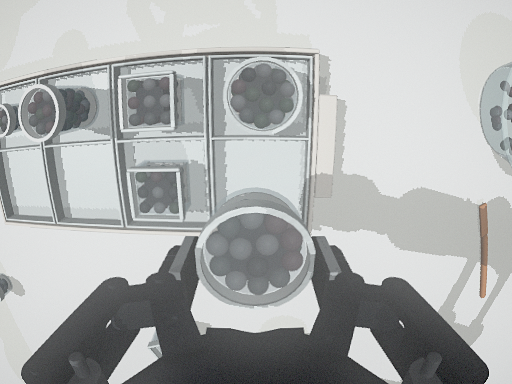

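The wide cell spans about columns 210–310 and the jar sits at 254, which agrees with the computed +4 mm shift.

```bash
python3 -m crank '[[2,0.35,0.4,0,0,0,5.4],[4,0.35,0.4,0,0,0,5.4],[6,0.35,0.4,0,0,0,5.4],[8,0.35,0.4,0,0,0,5.4],[8.8,0.35,0.4,0,0,0,5.4]]' 40; python3 -m crank '[[0.4,0,0,0,0,0,5.4],[0.8,0,0,0,0,0,5.4],[1.2,0,0,0,0,0,5.4],[1.2,0,0,0,0,0,5.4]]'; python3 go.py 0.6565 -0.1322 0.0215 -78.5
```

```text
clock: 12.1
position: [0.6566, -0.1327, 0.0339]
ee_rot: [0.546, 0.447, 0.549, -0.448]
contact_force: [-0.2, 0.0, -0.6]
width: 0.0587
clock: 12.6
position: [0.6581, -0.1335, 0.0243]
ee_rot: [0.547, 0.448, 0.547, -0.448]
contact_force: [-0.7, -0.6, -1.4]
width: 0.0584
clock 12.60 tcp [ 0.6581 -0.1335  0.0243] jaw -78.5 tilt 0.00 w 0.0584 j [-0.3   0.58  1.56 -0.    1.01  1.07]
F [-0.71 -0.63 -1.45]
shift cm [ 0.28 -0.13 -0.16] turn [-0.  0.  0.]
tool axes y [ 0.98  0.2  -0.  ] z [ 0.2  -0.98  0.  ]
```

```bash
python3 -m crank '[[0.1,0,0,0,0,0,5.4],[0.2,0,0,0,0,0,5.4],[0.3,0,0,0,0,0,5.4],[0.3,0,0,0,0,0,5.4]]';  python3 -m crank '[[0,0,0,0,0,0,6.4],[0,0,0,0,0,0,7],[0,0,0,0,0,0,7.4],[0,0,0,0,0,0,7.4]]'; python3 -m crank '[[-1,0,0,0,0,0,7.4],[-3,0,0,0,0,0,7.4],[-6,0,0,0,0,0,7.4],[-9,0,0,0,0,0,7.4],[-11,0,0,0,0,0,8]]'; python3 go.py 0.4272 0.2122 0.12 -78.5;python3 - <<'E'
from h import *
i=eyes.get_image("wrist"); save(i["color"],"w10.png",.6)
E
```

```text
clock: 13.1
position: [0.6584, -0.1336, 0.0225]
ee_rot: [0.548, 0.448, 0.547, -0.448]
contact_force: [-2.5, 0.2, 4.9]
width: 0.0584
clock: 13.6
position: [0.6582, -0.1336, 0.0211]
ee_rot: [0.547, 0.448, 0.547, -0.448]
contact_force: [0.8, -0.6, 0.4]
width: 0.0738
clock: 14.22
position: [0.659, -0.1338, 0.1339]
ee_rot: [0.548, 0.448, 0.546, -0.447]
contact_force: [0.5, -0.2, -0.5]
width: 0.0801
clock 14.22 tcp [ 0.659  -0.1338  0.1339] jaw -78.5 tilt 0.18 w 0.0801 j [-0.3   0.48  1.43 -0.    1.23  1.07]
F [ 0.47 -0.16 -0.55]
shift cm [  1.29 -15.85 -38.51] turn [-0.   0.1 -0.2]
tool axes y [0.98 0.2  0.  ] z [ 0.2  -0.98  0.  ]
```

View pics/w10.png

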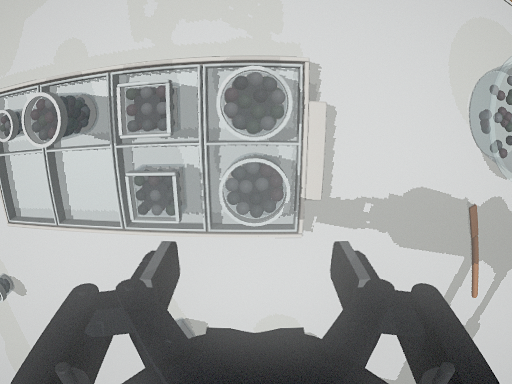

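The wide jar (254,190) is in its cell. Next I go to the small jar.

```bash
python3 -m crank '[[0,-2,-5,0,0,0,8.5],[0,-4,-10,0,0,0,8.5],[0,-6.5,-15.5,0,0,0,8.5],[0,-9,-21,0,0,0,8.5],[0,-11,-26.5,0,0,0,8.5]]' 40; python3 -m crank '[[0,-2,-5,0,0,0,8.5],[0,-4,-9.5,0,0,0,8.5],[1.2,-4.85,-12,0,0,0,8.5],[1.2,-4.85,-12,0,0,0,8.5]]';python3 go.py 0.4272 0.2122 0.01 -78.5; python3 - <<'E'
from h import *
i=eyes.get_image("wrist"); save(i["color"],"w11.png",.6)
E
```

```text
clock: 14.9
position: [0.4963, 0.1057, 0.1314]
ee_rot: [0.547, 0.448, 0.547, -0.448]
contact_force: [1.0, 0.3, -0.9]
width: 0.0847
clock: 15.4
position: [0.4246, 0.2132, 0.1188]
ee_rot: [0.548, 0.446, 0.548, -0.447]
contact_force: [0.3, -0.1, -0.4]
width: 0.0847
clock 15.40 tcp [0.4246 0.2132 0.1188] jaw -78.4 tilt 0.10 w 0.0847 j [ 0.32  0.22  1.88 -0.    1.04  1.69]
F [ 0.27 -0.14 -0.4 ]
shift cm [10.88  0.25  0.15] turn [0.1 0.  0.1]
tool axes y [ 0.98  0.2  -0.  ] z [ 0.2  -0.98  0.  ]
```

View pics/w11.png

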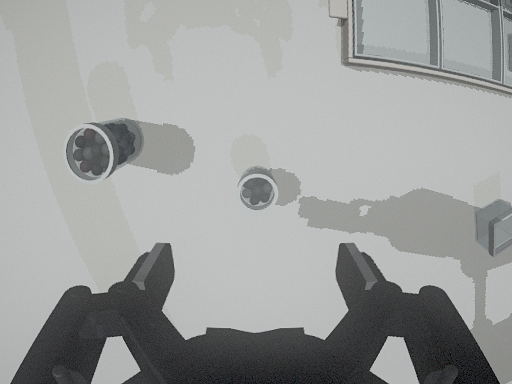

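```bash
python3 -m crank '[[3,0.2,0.1,0,0,0,7.5],[6,0.2,0.1,0,0,0,6.5],[8.5,0.2,0.1,0,0,0,6],[10,0.2,0.1,0,0,0,6],[10.8,0.2,0.1,0,0,0,6]]' 40; python3 -m crank '[[0,0,0,0,0,0,6],[0,0,0,0,0,0,4],[0,0,0,0,0,0,2.8],[0,0,0,0,0,0,2.8],[0,0,0,0,0,0,2.8]]' 40;python3 -m crank '[[0,0,0,0,0,0,2.8],[-1,0,0,0,0,0,2.8],[-4,0,0,0,0,0,2.8],[-8,0,0,0,0,0,2.8],[-11.2,0,0,0,0,0,2.8]]' 40;   python3 go.py 0.6046 0.123 0.12 -78.5;python3 - <<'E'
from h import *
i=eyes.get_image("wrist"); save(i["color"],"w12.png",.6)
E
```

```text
clock: 16.08
position: [0.4295, 0.2107, 0.0108]
ee_rot: [0.547, 0.448, 0.547, -0.448]
contact_force: [-0.9, -1.1, -0.7]
width: 0.06
clock: 16.7
position: [0.4294, 0.2118, 0.0122]
ee_rot: [0.548, 0.448, 0.547, -0.447]
contact_force: [0.9, -1.6, 6.2]
width: 0.0325
clock: 17.32
position: [0.4285, 0.2119, 0.1251]
ee_rot: [0.548, 0.448, 0.547, -0.447]
contact_force: [0.0, -0.1, -0.7]
width: 0.0325
clock 17.32 tcp [0.4285 0.2119 0.1251] jaw -78.5 tilt 0.06 w 0.0325 j [0.31 0.22 1.87 0.   1.05 1.68]
F [ 0.04 -0.13 -0.73]
shift cm [ 0.52 15.49 12.22] turn [-0.  -0.  -0.1]
tool axes y [0.98 0.2  0.  ] z [ 0.2  -0.98 -0.  ]
```

View pics/w12.png

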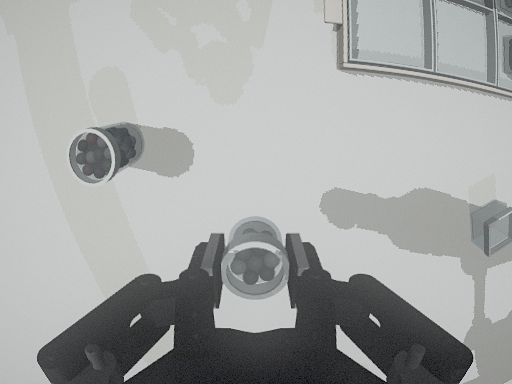

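The small jar (255,260) is held upright. I carry it to its bin.

```bash
python3 -m crank '[[0,3,2,0,0,0,2.8],[0,7,5,0,0,0,2.8],[0,11,8.5,0,0,0,2.8],[0,14,11,0,0,0,2.8],[0,15.6,12.2,0,0,0,2.8]]' 40; python3 -m crank '[[0,0,0,0,0,0,2.8],[0,0,0,0,0,0,2.8]]';  python3 go.py 0.6046 0.123 0.0175 -78.5;python3 - <<'E'
from h import *
i=eyes.get_image("wrist"); save(i["color"],"w13.png",.6)
E
```

```text
clock: 18.0
position: [0.6071, 0.1222, 0.1232]
ee_rot: [0.547, 0.448, 0.547, -0.448]
contact_force: [-0.3, 0.0, 0.6]
width: 0.0328
clock: 18.25
position: [0.6038, 0.124, 0.1231]
ee_rot: [0.547, 0.447, 0.548, -0.448]
contact_force: [-0.4, -1.5, 0.1]
width: 0.0327
clock 18.25 tcp [0.6038 0.124  0.1231] jaw -78.5 tilt 0.13 w 0.0327 j [0.09 0.41 1.58 0.   1.16 1.46]
F [-0.44 -1.47  0.12]
shift cm [10.56  0.08  0.12] turn [-0.  -0.   0.1]
tool axes y [ 0.98  0.2  -0.  ] z [ 0.2  -0.98 -0.  ]
```

View pics/w13.png

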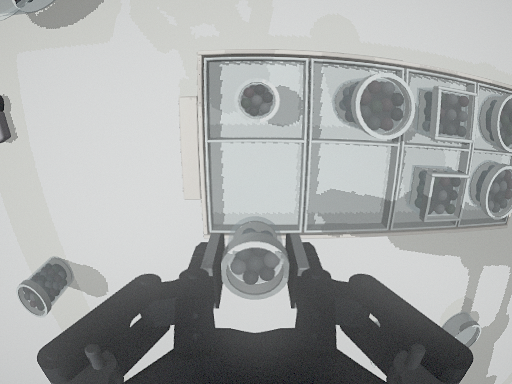

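```bash
python3 -m crank '[[2,0.1,0.1,0,0,0,2.8],[4,0.1,0.1,0,0,0,2.8],[6,0.1,0.1,0,0,0,2.8],[8,0.1,0.1,0,0,0,2.8],[9.3,0.1,0.1,0,0,0,2.8]]' 40; python3 -m crank '[[0.4,0,0,0,0,0,2.8],[0.8,0,0,0,0,0,2.8],[1,0,0,0,0,0,2.8],[1.2,0,0,0,0,0,2.8],[1.2,0,0,0,0,0,2.8]]'; python3 go.py 0.6046 0.123 0.0175 -78.5
```

```text
clock: 18.92
position: [0.6053, 0.1232, 0.0297]
ee_rot: [0.547, 0.447, 0.548, -0.448]
contact_force: [-0.5, 0.6, -0.8]
width: 0.0331
clock: 19.55
position: [0.6072, 0.1223, 0.0192]
ee_rot: [0.548, 0.448, 0.547, -0.447]
contact_force: [-2.0, -0.1, 4.9]
width: 0.0328
clock 19.55 tcp [0.6072 0.1223 0.0192] jaw -78.6 tilt 0.06 w 0.0328 j [ 0.09  0.52  1.69 -0.    0.93  1.46]
F [-1.98 -0.07  4.86]
shift cm [ 0.17 -0.24 -0.12] turn [-0.1  0.  -0.1]
tool axes y [0.98 0.2  0.  ] z [ 0.2  -0.98  0.  ]
```

Contact with the floor (4.9 N). I release and go to the tall jar.

```bash
python3 -m crank '[[0,0,0,0,0,0,3.8],[0,0,0,0,0,0,4.6],[0,0,0,0,0,0,4.6]]'; python3 -m crank '[[-1,0,0,0,0,0,4.6],[-3,0,0,0,0,0,4.6],[-6,0,0,0,0,0,5],[-9,0,0,0,0,0,7],[-13,0,0,0,0,0,8]]'; python3 go.py 0.4423 0.3437 0.15 -78.5;python3 - <<'E'
from h import *
i=eyes.get_image("wrist"); save(i["color"],"w14.png",.6)
E
```

```text
clock: 19.92
position: [0.6068, 0.1223, 0.0181]
ee_rot: [0.547, 0.448, 0.547, -0.448]
contact_force: [1.0, 0.1, 0.3]
width: 0.0459
clock: 20.55
position: [0.6063, 0.1223, 0.1493]
ee_rot: [0.547, 0.447, 0.548, -0.448]
contact_force: [0.0, -0.3, 0.7]
width: 0.0801
clock 20.55 tcp [0.6063 0.1223 0.1493] jaw -78.5 tilt 0.06 w 0.0801 j [ 0.09  0.39  1.54 -0.    1.21  1.46]
F [ 0.02 -0.34  0.74]
shift cm [ -0.06 -11.68 -24.96] turn [-0.  -0.   0.1]
tool axes y [ 0.98  0.2  -0.  ] z [ 0.2  -0.98 -0.  ]
```

View pics/w14.png

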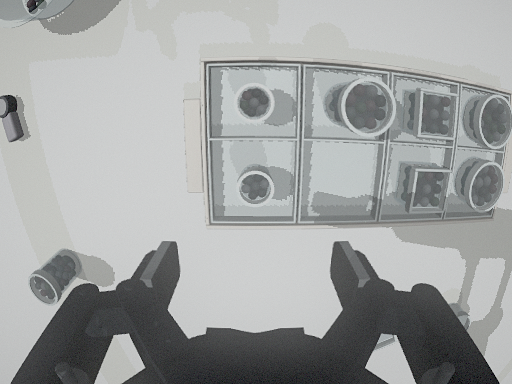

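The small jar (256,187) is in place, so I go to the tall jar.

```bash
python3 -m crank '[[0,-2.3,-5,0,0,0,8.5],[0,-4.7,-10,0,0,0,8.5],[0,-7,-15.5,0,0,0,8.5],[0,-9.5,-20.5,0,0,0,8.5],[0,-11.7,-25,0,0,0,8.5]]' 40; python3 -m crank '[[0,0,0,0,0,0,8.5],[0,0,0,0,0,0,8.5]]';python3 go.py 0.4423 0.3437 0.042 -78.5; python3 - <<'E'
from h import *
i=eyes.get_image("wrist"); save(i["color"],"w15.png",.6)
E
```

```text
clock: 21.22
position: [0.4413, 0.3457, 0.1489]
ee_rot: [0.548, 0.448, 0.547, -0.447]
contact_force: [0.3, 0.5, -0.8]
width: 0.0848
clock: 21.48
position: [0.4429, 0.344, 0.1487]
ee_rot: [0.548, 0.448, 0.547, -0.447]
contact_force: [0.6, 0.3, -0.1]
width: 0.0849
clock 21.48 tcp [0.4429 0.344  0.1487] jaw -78.5 tilt 0.08 w 0.0849 j [ 0.54  0.31  1.67 -0.    1.16  1.91]
F [ 0.64  0.3  -0.14]
shift cm [ 1.067e+01 -8.000e-02  1.000e-02] turn [ 0.   0.  -0.1]
tool axes y [0.98 0.2  0.  ] z [ 0.2  -0.98  0.  ]
```

View pics/w15.png

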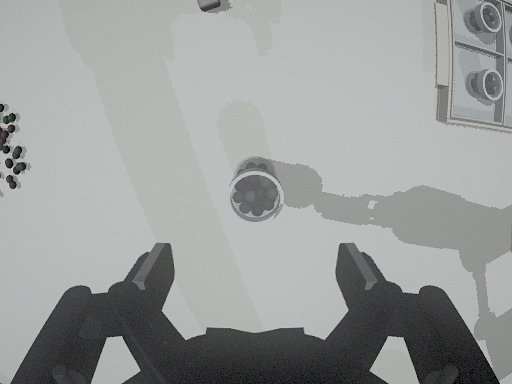

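```bash
python3 -m crank '[[3,0,0,0,0,0,8],[6,0,0,0,0,0,7.5],[9,0,0,0,0,0,7],[10.6,0,0,0,0,0,7],[11.4,0,0,0,0,0,7]]' 40; python3 -m crank '[[0,0,0,0,0,0,7],[0,0,0,0,0,0,5],[0,0,0,0,0,0,4],[0,0,0,0,0,0,4],[0,0,0,0,0,0,4]]' 40;python3 -m crank '[[0,0,0,0,0,0,4],[-1,0,0,0,0,0,4],[-4,0,0,0,0,0,4],[-8,0,0,0,0,0,4],[-11.8,0,0,0,0,0,4]]' 40;   python3 go.py 0.6219 0.0378 0.15 -78.5;python3 - <<'E'
from h import *
i=eyes.get_image("wrist"); save(i["color"],"w16.png",.6)
E
```

```text
clock: 22.15
position: [0.4431, 0.3434, 0.0336]
ee_rot: [0.547, 0.448, 0.547, -0.448]
contact_force: [0.9, 0.7, -0.8]
width: 0.0703
clock: 22.78
position: [0.4434, 0.3446, 0.0354]
ee_rot: [0.548, 0.448, 0.547, -0.447]
contact_force: [-0.6, 0.2, 6.0]
width: 0.045
clock: 23.4
position: [0.442, 0.344, 0.1534]
ee_rot: [0.547, 0.447, 0.548, -0.448]
contact_force: [1.0, 0.3, -2.2]
width: 0.0451
clock 23.40 tcp [0.442  0.344  0.1534] jaw -78.5 tilt 0.05 w 0.0451 j [0.54 0.31 1.66 0.   1.17 1.91]
F [ 0.99  0.32 -2.2 ]
shift cm [ 0.34 11.55 33.59] turn [-0.   0.   0.1]
tool axes y [ 0.98  0.2  -0.  ] z [ 0.2  -0.98  0.  ]
```

View pics/w16.png

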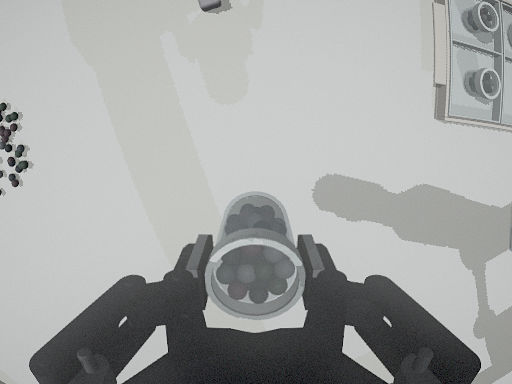

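The tall jar is held upright, with its bottom at about z 0.119 m. I carry it over the tray.

```bash
python3 -m crank '[[0,1.2,3.5,0,0,0,4],[0,2.8,8,0,0,0,4],[0,4.5,13,0,0,0,4],[0,6.2,18,0,0,0,4],[0,7.9,23,0,0,0,4]]' 40; python3 -m crank '[[0,1.6,4.5,0,0,0,4],[0,3,8.5,0,0,0,4],[0,3.65,10.6,0,0,0,4],[0,3.65,10.6,0,0,0,4],[0,3.65,10.6,0,0,0,4]]';  python3 go.py 0.6219 0.0378 0.0415 -78.5;python3 - <<'E'
from h import *
i=eyes.get_image("wrist"); save(i["color"],"w17.png",.6)
E
```

```text
clock: 24.08
position: [0.5659, 0.1331, 0.1522]
ee_rot: [0.547, 0.448, 0.548, -0.448]
contact_force: [0.2, 1.0, -0.4]
width: 0.045
clock: 24.7
position: [0.6213, 0.0391, 0.1521]
ee_rot: [0.547, 0.447, 0.548, -0.448]
contact_force: [-0.4, 0.8, -1.1]
width: 0.0449
clock 24.70 tcp [0.6213 0.0391 0.1521] jaw -78.5 tilt 0.11 w 0.0449 j [-0.05  0.4   1.52  0.    1.22  1.32]
F [-0.38  0.75 -1.08]
shift cm [11.06  0.04  0.16] turn [-0.  -0.1  0.1]
tool axes y [ 0.98  0.2  -0.  ] z [ 0.2  -0.98 -0.  ]
```

View pics/w17.png

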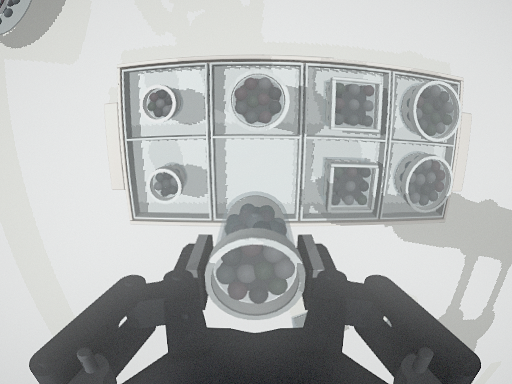

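```bash
python3 -m crank '[[2,0,0.1,0,0,0,4],[4.5,0,0.1,0,0,0,4],[7,0,0.1,0,0,0,4],[9,0,0.1,0,0,0,4],[10,0,0.1,0,0,0,4]]' 40; python3 -m crank '[[0.3,0,0,0,0,0,4],[0.6,0,0,0,0,0,4],[0.8,0,0,0,0,0,4],[0.8,0,0,0,0,0,4]]'; python3 go.py 0.6219 0.0378 0.0415 -78.5
```

```text
clock: 25.38
position: [0.6213, 0.0383, 0.0513]
ee_rot: [0.547, 0.447, 0.548, -0.448]
contact_force: [-0.0, -0.0, -1.6]
width: 0.0445
clock: 25.88
position: [0.6228, 0.0367, 0.0446]
ee_rot: [0.548, 0.448, 0.547, -0.448]
contact_force: [-0.2, 0.0, -0.8]
width: 0.0449
clock 25.88 tcp [0.6228 0.0367 0.0446] jaw -78.6 tilt 0.03 w 0.0449 j [-0.05  0.5   1.65 -0.    0.99  1.32]
F [-0.23  0.05 -0.76]
shift cm [ 0.31 -0.07 -0.12] turn [-0.1  0.  -0. ]
tool axes y [0.98 0.2  0.  ] z [ 0.2  -0.98  0.  ]
```

```bash
python3 -m crank '[[0.1,0,0,0,0,0,4],[0.2,0,0,0,0,0,4],[0.3,0,0,0,0,0,4],[0.3,0,0,0,0,0,4]]'
```

```text
clock: 26.38
position: [0.6228, 0.0367, 0.0425]
ee_rot: [0.548, 0.448, 0.547, -0.447]
contact_force: [-1.5, -0.8, 5.3]
width: 0.0449
```

```bash
python3 -m crank '[[0,0,0,0,0,0,5],[0,0,0,0,0,0,5.6],[0,0,0,0,0,0,6.2],[0,0,0,0,0,0,6.2]]'; python3 -m crank '[[-1,0,0,0,0,0,6.2],[-3,0,0,0,0,0,6.2],[-6,0,0,0,0,0,6.2],[-10,0,0,0,0,0,6.2],[-15,0,0,0,0,0,7]]'; python3 -m crank '[[0,-6,0,0,0,0,7],[0,-12,0,0,0,0,7],[0,-17,0,0,0,0,7],[0,-22,0,0,0,0,7],[0,-25,0,0,0,0,7]]';python3 -m crank '[[0,0,0,0,0,0,7],[0,0,0,0,0,0,7],[0,0,0,0,0,0,7]]'; python3 - <<'E'
from meas import *
i,P=cloud()
save(i["color"],"t2.png",.6,(60,90,460,290),2)
t=np.radians(11.5); ex=np.array([np.cos(t),np.sin(t)]); ey=np.array([-ex[1],ex[0]])
for lo,hi in [(0.028,0.055),(0.06,0.085)]:
  for p,r,m,st in blobs(P,lo,hi,150):
    p=p[~np.isnan(p[:,0])]; xy=p[:,:2]*1000
    print("h%.3f"%np.median(p[:,2]),"mean",xy.mean(0).round(1),"bin xy",np.round([xy.mean(0)@ex-617,xy.mean(0)@ey],1),len(p))
i=eyes.get_image("wrist"); save(i["color"],"w18.png",.6)
E
```

```text
clock: 26.88
position: [0.6226, 0.0368, 0.0411]
ee_rot: [0.547, 0.448, 0.547, -0.448]
contact_force: [-0.4, 0.4, -0.4]
width: 0.062
clock: 27.5
position: [0.622, 0.0368, 0.1924]
ee_rot: [0.547, 0.447, 0.548, -0.448]
contact_force: [0.5, -0.2, 0.4]
width: 0.07
clock: 28.12
position: [0.3751, -0.0129, 0.1919]
ee_rot: [0.548, 0.448, 0.547, -0.448]
contact_force: [-0.4, 0.1, 0.7]
width: 0.0702
clock: 28.5
position: [0.379, -0.0129, 0.1916]
ee_rot: [0.548, 0.448, 0.547, -0.447]
contact_force: [0.2, -0.4, 0.4]
width: 0.0699
h0.040 mean [ 731.2 -117.4] bin xy [  76.1 -260.8] 521
h0.046 mean [711.9 -30.7] bin xy [  74.5 -172. ] 398
h0.040 mean [678.4 138.5] bin xy [75.4  0.4] 177
h0.040 mean [ 658.9 -132.5] bin xy [   2.2 -261.2] 521
h0.045 mean [638.6 -47.4] bin xy [  -0.7 -173.8] 395
h0.040 mean [604.6 122.3] bin xy [-0.1 -0.7] 174
h0.033 mean [ 447.1 -212.6] bin xy [-221.3 -297.5] 517
h0.039 mean [439.5 -73.5] bin xy [-201.  -159.7] 393
h0.074 mean [696.   52.8] bin xy [ 75.6 -87. ] 332
h0.074 mean [621.7  36.8] bin xy [ -0.5 -87.8] 332
```

View pics/t2.png

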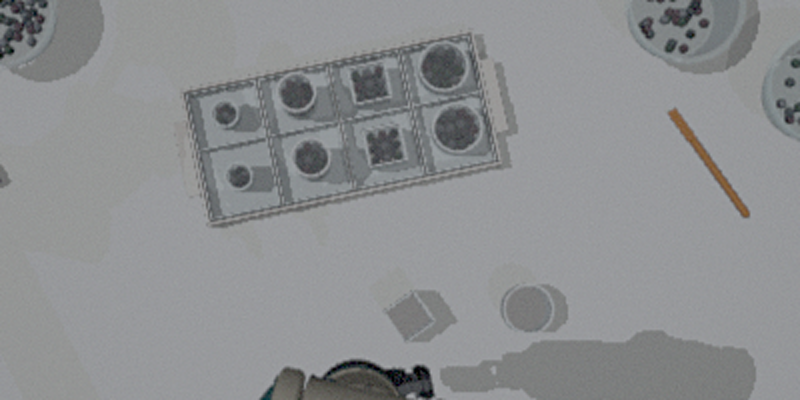

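View pics/w18.png

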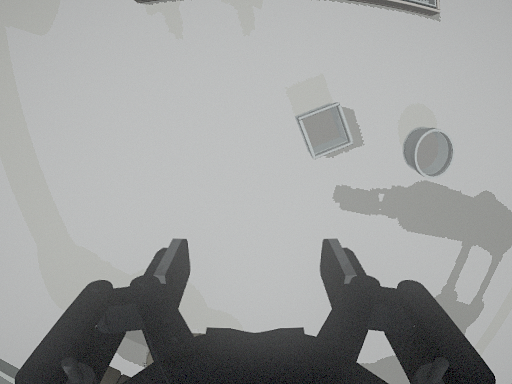

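In the pictures, all four filled jars stand in the front cells of their own bins. They are within about 2 mm of centre, and their tops are level with the rear jars. Both empty jars are where they were.

```bash
python3 -c "
from rig import manip; print(manip.sign_off())"
```

```text
the job is handed in; nothing more can be done
None
```

I placed all four filled jars (square, wide, small and tall, in that order) in the empty front cells of their own bins, then moved the arm clear. I handed the job in at about 28.6 s of the 99 s allowed.

In the last top-camera check:
- **Filled jars:** their centres were within about 2.5 mm of the cell centres. Their tops were within 1 mm of the matching rear jars, so they stand flat.
- **Empty jars:** both were within about 0.2 mm of their starting positions.
- **Forces:** the readings I saw peaked at about 6.5 N.

No check failed. One small disagreement is that the gripper read 0.5 to 1.8 mm less than each jar's stated size, but nothing slipped. The hand-in reports no verdict, so the result has not been confirmed beyond these checks.

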